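# Start up the bench sander

### The job

Start the bench sander in the proper order, only by pushing and pressing with the fingers: first push its orange dust drawer fully home, then switch on the dust extractor by pressing the green-marked end of the rocker on the yellow remote all the way down, and last press the sander's green start button fully in and let it come back up. Leave the red stop button and the blue remote's rocker alone, and do not lift or shift the remotes or anything else that stands on the bench.

Things in the scene. Friction and masses are not known exactly. Their poses are not given: they have to be found in the camera images.
- sander: bench disc sander fixed to the bench, green base 220 (x) x 240 (y) x 85 mm high; origin at the centre of the base's underside, z up, its front faces its own -x. The front half of the base's top is a free black panel with the two buttons; the rear half carries a grey motor up to 190 mm high (its front face 23 mm behind the centre) and, at +y, a disc up to 203 mm high, with a small aluminium work table, up to 193 mm from the centre in +y
- drawer_front (a point): centre of the outer face of the orange drawer front (120 mm wide, 60 mm high, from 12 to 72 mm above the bench); it moves with the drawer. The drawer slides along the sander's x and is pushed in towards the sander's +x; when fully home this point is 124 mm in front of the sander's centre, 14 mm proud of the base, 42 mm above the bench
- drawer (a joint): how far the dust drawer stands open, m: 0 = fully home against its stop, starts 0.025 to 0.05, at most 0.06; it slides with about 2 N of friction and stays where it is left
- start_btn_top (a point): centre of the top of the green start button (32 mm diameter, standing 10 mm out of a black collar of 48 mm diameter), 107 mm above the bench when up; it is at x -55, y +45 mm from the sander's centre and is pressed straight down
- start_btn (a joint): how far the green button is pressed, m: 0 = up, 0.006 = fully in (about 5 N); a spring returns it
- stop_btn_top (a point): centre of the top of the red stop button, the same as the green one, 90 mm from it along the sander's -y; to be left alone
- stop_btn (a joint): how far the red button is pressed, m: 0 = up, 0.006 = fully in
- ext_remote: yellow loose remote-control box for the dust extractor, 120 (x) x 70 (y) x 45 mm high, about 0.6 kg, on rubber feet; origin at the centre of its underside, z up. A white rocker (64 mm along x, 30 mm wide, 8 mm thick) pivots on top about an axis along the box's y, 57 mm above the bench; the end towards +x bears a green mark
- ext_rocker_on (a point): centre of the green mark on the yellow remote's rocker, on its upper face, 24 mm from the pivot; moves with the rocker, about 66 mm above the bench when off, 56 mm when on
- ext_rocker (a joint): rocker of the yellow remote, rad: 0 = off (green end raised, its other end low), 0.4 = fully on (green end pressed down, 10 mm lower); starts off, up to 0.05. It turns stiffly (about 2 N on the green mark, up to 6 N nearer the pivot) and stays where it is left
- comp_remote: blue loose remote-control box for the compressor, 120 (x) x 70 (y) x 45 mm high, about 0.6 kg, on rubber feet; origin at the centre of its underside, z up. A white rocker (64 mm along x, 30 mm wide, 8 mm thick) pivots on top about an axis along the box's y, 57 mm above the bench; the end towards +x bears a green mark; to be left alone
- comp_rocker (a joint): rocker of the blue remote, rad: 0 = off (green end raised, its other end low), 0.4 = fully on (green end pressed down, 10 mm lower); starts off, up to 0.05. It turns stiffly (about 2 N on the green mark, up to 6 N nearer the pivot) and stays where it is left; to be left off
- offcut: dark wood offcut block, 50 x 50 x 45 mm high, loose, on the bench; origin at the centre of its underside; to be left where it is
- checker: flat checkered wooden panel, 140 x 140 x 12 mm, loose, on the bench; origin at the centre of its underside; to be left where it is
- jam_jar: amber glass jar with brass lid, 72 mm diameter, 110 mm tall, loose, on the bench; origin at the centre of its underside; to be left where it is
- gold_jar: yellow jar with brass lid, 68 mm diameter, 85 mm tall, loose, on the bench; origin at the centre of its underside; to be left where it is
- keepsake: light wooden keepsake box with inlaid lid, 134 x 104 x 57 mm high, loose, on the bench; origin at the centre of its underside; to be left where it is
- glue: white glue bottle with orange cap, 56 mm diameter, 150 mm tall, loose, on the bench; origin at the centre of its underside; to be left where it is
- sand_block: cork-faced sanding block, 90 x 60 x 34 mm high, loose, on the bench; origin at the centre of its underside; to be left where it is
There are look-alikes about, which are no part of the job. Leave any purple or turquoise look-alike of the ext_remote alone.

How it is judged:
On the way, in this order (a step that is already met when the one before it is completed fails the run):
1. the dust drawer is fully home (value of joint drawer below 0.004 m), for 0.1 s.
2. the yellow remote's rocker is on (value of joint ext_rocker above 0.32 rad), for 0.1 s.
3. the green start button is pressed in (value of joint start_btn above 0.0045 m), for 0.1 s.
At the end, for the whole second after the job is handed in: the drawer is home to within 4 mm, the yellow rocker is pressed past 0.32 of its 0.4 rad, the green button is up again (under 2 mm), red button and blue rocker untouched, the yellow remote flat and at rest, and both remotes and all bystanders within 25 mm of where they stood (value of joint drawer below 0.004 m and value of joint ext_rocker above 0.32 rad and value of joint each of start_btn, stop_btn below 0.002 m and value of joint comp_rocker below 0.12 rad and angle between ext_remote's own z axis and vertical below 0.1 rad and linear speed of ext_remote below 0.01 m/s and distance of each of ext_remote, comp_remote, offcut, checker, jam_jar, gold_jar, keepsake, glue, sand_block from where it was at the start of the episode below 0.025 m).
It fails at once if the extractor is switched on while the dust drawer is open (value of joint ext_rocker above 0.2 rad and value of joint drawer above 0.008 m).
It fails at once if the sander is started while the dust drawer is open or the extractor is off (value of joint start_btn above 0.003 m and (value of joint drawer above 0.008 m or value of joint ext_rocker below 0.3 rad)).
It fails at once if the red stop button is pressed or the blue remote is switched (value of joint stop_btn above 0.003 m or value of joint comp_rocker above 0.12 rad).
It fails at once if a remote is lifted or tipped (height (world z) of any of ext_remote, comp_remote above 0.012 m or angle between any of ext_remote, comp_remote's own z axis and vertical above 0.25 rad).
It fails at once if a remote or another thing on the bench is shifted or carried by more than 25 mm (distance of any of ext_remote, comp_remote, offcut, checker, jam_jar, gold_jar, keepsake, glue, sand_block from where it was at the start of the episode above 0.025 m).
It also fails if it takes over 51 s, if anything falls off the work surface, if the arm or the gripper's body presses on something with over 40 N, if the wrist force passes 120 N, or if a joint passes its speed limit or range.

### The arm

A 7-joint arm with a two-finger parallel gripper is mounted at the origin on the work surface. World frame = base frame: x ahead of the robot, y to its left, z up, the work surface at z = 0. Lengths are in m, angles in rad, forces in N, time in s.
With the tool pointing down it reaches from about 0.4 to 0.85 m from the base axis. Payload 10.4 kg.
Tool frame: the origin (TCP) lies between the finger pads; the fingertips stand manip.finger_overhang ahead of it and the grasp point (between the pads) lies 11 mm behind it (manip.finger_overhang is the distance from the TCP to the fingertips, in m); x points along the fingers, z is the direction in which the jaws open and shut, and the axes are right-handed (so a half turn about x gives the same grasp; the last joint's range is limited). The gripper opens to 85 mm and grips with 20 to 120 N. Pads are 22 mm wide; open, the fingers measure 114 mm over their backs; the gripper's body (76 mm by 85 mm) begins 54 mm behind the grasp point. The pads swing forward as they close: fully open they stand 13 mm farther back than shut.
Start: joints at [-1.31, 0.332, -0.065, 1.46, 0.022, 1.35, -0.088], TCP at [0.175, 0.6, 0.239] pointing down, gripper open.
Joint ranges: [-2.6, 2.6], [-0.5, 2.12], [-1.47, 1.34], [0.16, 2.42], [-1.27, 4.41], [0.06, 2.06], [-2.6, 2.6]. Speed limits (rad/s): [2.22, 2.22, 2.79, 2.79, 3.14, 3.14, 3.14].

### API

Orientations are given as a unit quaternion [x, y, z, w].
In Python, from workcell import get_obs, camera, workorder, manip gives the robot as it stands. The module is installed in compiled form; this text tells all that it offers.
- The arm moves only by the tool play_rows, never from a script. Its argument "increments" is text: rows parted by semicolons, each of 4 numbers parted by spaces: the shift along the tool's x, y, z in m, then the turn about the tool's x in rad. A call has 1 to 20 rows; each row shifts and turns the pose as measured when the row begins, along the tool's axes as they then stand; what a row does not reach is not made up. A row lasts 1/10 s, in which the tool goes at most 50 mm and 8.59 degrees, less where a joint would pass 70% of its speed; a pose out of reach is approached as far as the arm can. A call is refused whole if a number of a shift passes 0.05 or a number of a turn 0.15, either way. A call with a gripper value outside its range is refused whole. "hand" is the gripper command: -1 is fully open, 1 is shut, values between are in proportion, set as the call begins (left out, the last holds). The fingers move at their own pace and stop on an object; "squeeze" is the grip in N (left out, the last holds). Time passes only in rows, so rows that do not move let the fingers close. It gives the time, the measured TCP pose, the force and the opening at its end, in the units of the state.
- get_obs(): the state, without advancing time (a new reading comes with each control period).
- camera(name): name is "scene" or "top"; returns a dict with "img" (400x640x3 uint8, blue, green, red), "fov_y" (degrees; the focal length in pixels is half the picture's height over the tangent of half this angle, whatever the lens; pixels are square), "cx", "cy" (the principal point, pixels), "R" (3x3) and "t" (3): a world point X has camera coordinates R X + t. Camera axes: x right, y down, z forward; pixel columns grow to the right and rows downward; lengths in m; the calibration is good to about 2 mm. A picture is of the moment at which its call begins. There is no depth.
- workorder.hand_in(): hands the job in, once; it reports no verdict.
The state is a dict: "clock": time; "joint_pos": joint angles; "joint_velocities": joint speeds; "tau": joint torques, N m; "position": TCP position; "ee_rot": TCP orientation; "ft_force": force on the tool from outside, world axes, zero at the start; "torque": the same for the moment, N m; "grip_width": opening from 0.0 (shut) to 1.0 (fully open).
Only numpy, scipy, OpenCV 4.12 (cv2) and the standard library are available. Lean on these libraries where they do the work, as an engineer would, in place of code of your own. Each camera call takes 0.05 s, during which the arm holds its last target.

## Working session

There is one attempt and no reset: what is moved stays moved. The work goes in short steps, Python scripts to look and compute and a tool call to move; the robot and the scene stay as the last step left them, time stands still between calls to the robot, and variables do not carry over. Pictures are saved under pics/ and viewed, and the job is handed in when it is done.

Besides the shell and the picture viewer there is one more tool, called after "Request:" in YAML: its name, and indented under it one key for each argument. play_rows: Moves the arm, as the interface text tells. Its arguments: {"type":"object","properties":{"increments":{"type":"string"},"hand":{"type":"number"},"squeeze":{"type":"number"}},"required":["increments"]}

```bash
mkdir -p pics; cat > h.py <<'E'
import numpy as np, cv2
from workcell import get_obs, camera, workorder, manip
def proj(c,X):
    X=np.atleast_2d(X); f=200/np.tan(np.radians(c['fov_y'])/2)
    p=X@np.array(c['R']).T+np.array(c['t']); return np.c_[c['cx']+f*p[:,0]/p[:,2], c['cy']+f*p[:,1]/p[:,2]]
def back(c,u,v,z):
    f=200/np.tan(np.radians(c['fov_y'])/2); R=np.array(c['R']);t=np.array(c['t'])
    d=R.T@np.array([(u-c['cx'])/f,(v-c['cy'])/f,1]); o=-R.T@t
    return o+d*(z-o[2])/d[2]
E
python3 - <<'E'
from h import *
import pickle
o=get_obs();print({k:np.round(v,4) for k,v in o.items()}, manip.finger_overhang)
for n in('scene','top'):
    c=camera(n);cv2.imwrite(f'pics/{n}0.png',c['img']);pickle.dump(c,open(n+'0.pkl','wb'))
    print(n,c['fov_y'],c['cx'],c['cy'],np.round(c['R'],3),np.round(c['t'],3), -np.array(c['R']).T@c['t'])
E
```

```text
{'clock': np.float64(0.0), 'joint_pos': array([-1.3096,  0.3329, -0.0647,  1.461 ,  0.0216,  1.3499, -0.0885]), 'joint_velocities': array([-0.0007,  0.0001,  0.0003,  0.0019,  0.001 , -0.0004,  0.0001]), 'tau': array([-7.00000e-04, -6.25449e+01,  4.88000e-02, -3.91617e+01,
        1.62000e-02,  9.80000e-03, -0.00000e+00]), 'position': array([0.1749, 0.5996, 0.2385]), 'ee_rot': array([-0.4246,  0.5661,  0.4239,  0.5653]), 'ft_force': array([-0.3916,  0.6282,  0.5254]), 'torque': array([-0.0007,  0.0288,  0.0251]), 'grip_width': np.float64(0.998)} 0.008
scene 44.940461174187085 315.5540046940771 210.25588452022876 [[-0.621  0.784  0.011]
 [ 0.587  0.475 -0.656]
 [-0.519 -0.401 -0.755]] [ 0.315 -0.203  1.584] [1.13686725 0.48510496 1.05979085]
top 43.850810736079566 317.64300725282004 202.71830400729118 [[ 0.025 -1.    -0.007]
 [-0.983 -0.023 -0.181]
 [ 0.181  0.011 -0.983]] [-0.024  0.478  1.732] [ 0.15650286 -0.03292103  1.78958699]
```

View pics/scene0.png

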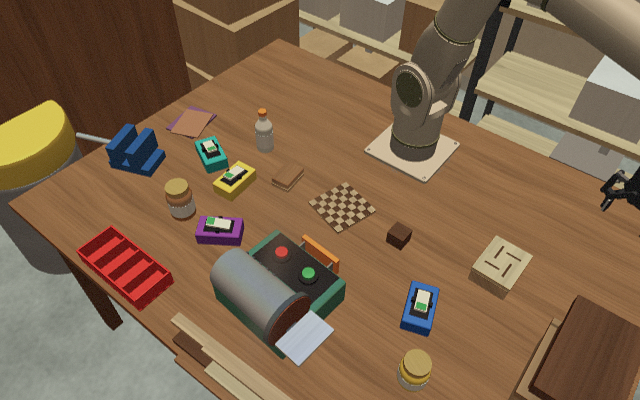

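View pics/top0.png

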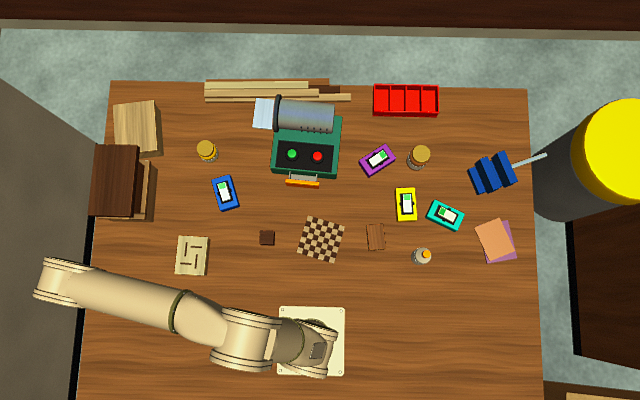

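The two views show the sander near top-view pixel (305,150), the yellow remote at (405,204) and the blue remote at (225,192). The orange drawer sits at (302,182), the green button at (292,154) and the red button at (317,156). I'll enlarge these.

```bash
python3 - <<'E'
import cv2
a=cv2.imread('pics/top0.png');s=cv2.imread('pics/scene0.png')
cv2.imwrite('pics/t_s.png',cv2.resize(a[90:195,245:350],None,fx=5.5,fy=5.5,interpolation=cv2.INTER_CUBIC))
cv2.imwrite('pics/t_y.png',cv2.resize(a[175:235,370:470],None,fx=8,fy=8,interpolation=cv2.INTER_CUBIC))
cv2.imwrite('pics/s_s.png',cv2.resize(s[225:365,205:355],None,fx=4,fy=4,interpolation=cv2.INTER_CUBIC))
cv2.imwrite('pics/s_y.png',cv2.resize(s[130:205,190:290],None,fx=8,fy=8,interpolation=cv2.INTER_CUBIC))
E
```

```text
(no output)
```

View pics/t_s.png

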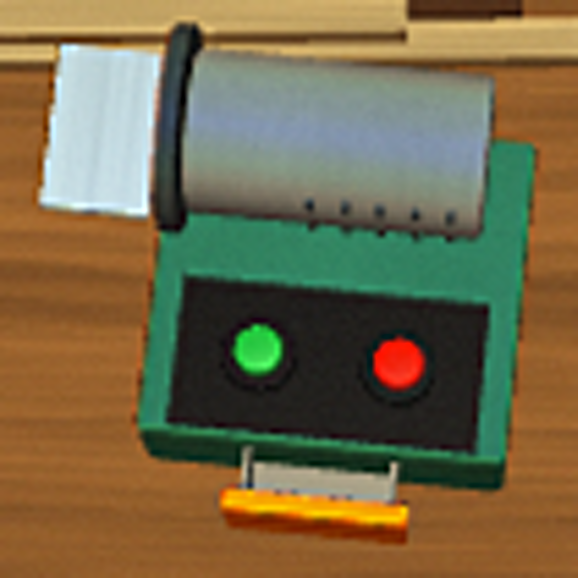

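View pics/t_y.png

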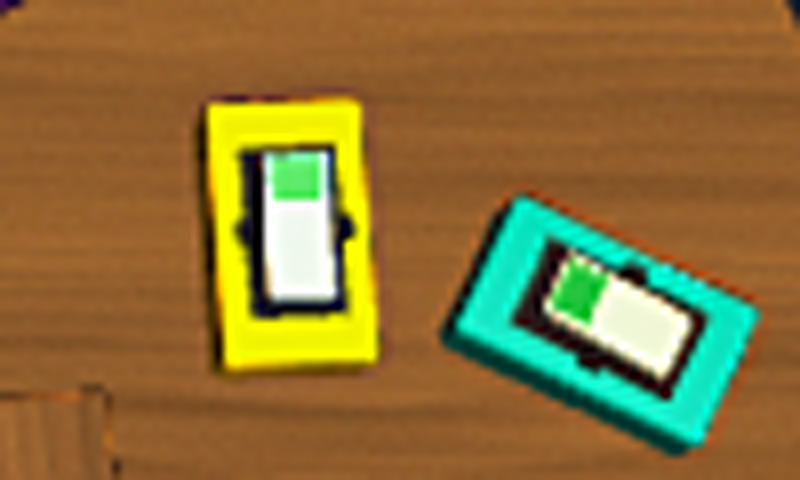

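View pics/s_s.png

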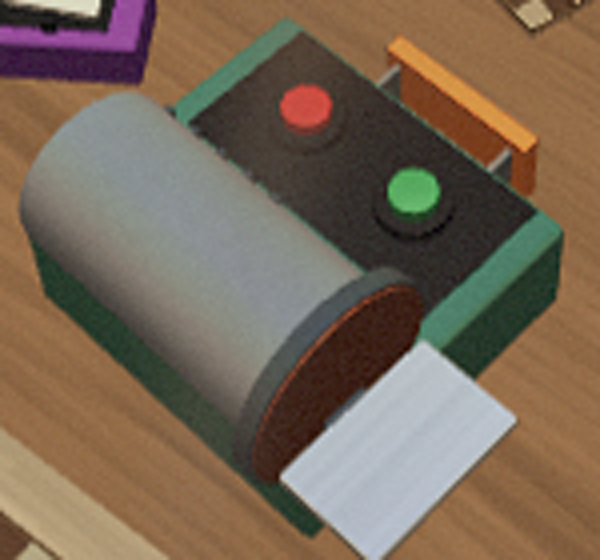

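View pics/s_y.png

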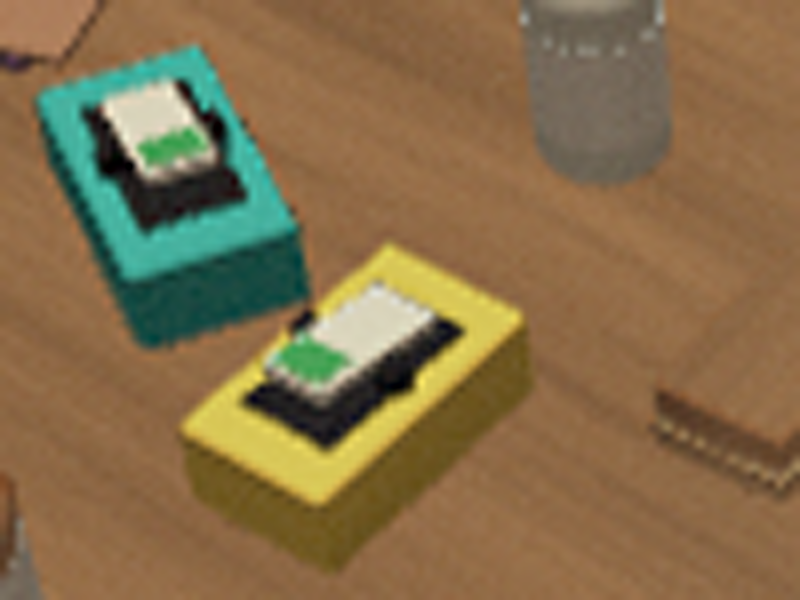

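```bash
cat > m.py <<'E'
from h import *
import pickle
T=pickle.load(open('top0.pkl','rb'));S=pickle.load(open('scene0.pkl','rb'))
def P(c,u,v,s,x0,y0,z): return back(c,x0+(u+.5)/s-.5,y0+(v+.5)/s-.5,z)
def show(n,*a): print(n,np.round(P(*a),4))
show('greenT',T,258,349,5.5,245,90,.107);show('greenS',S,413,190,4,205,225,.107)
show('redT',T,399,363,5.5,245,90,.107);show('redS',S,306,107,4,205,225,.107)
g=P(T,258,349,5.5,245,90,.107)/2+P(S,413,190,4,205,225,.107)/2
r=P(T,399,363,5.5,245,90,.107)/2+P(S,306,107,4,205,225,.107)/2
y=(g-r)[:2];print('dist',np.linalg.norm(y));y/=np.linalg.norm(y);x=np.array([y[1],-y[0]])
print('sx',x,'yaw',np.arctan2(x[1],x[0]))
cen=(g+r)[:2]/2+x*.055;print('centre',cen,'drawer home',cen-.124*x)
for n,a in dict(dT1=(T,222,508,5.5,245,90,.072),dT2=(T,407,526,5.5,245,90,.072),dS1=(S,400,38,4,205,225,.072),dS2=(S,537,142,4,205,225,.072)).items():
    p=P(*a);q=p[:2]-cen;print(n,np.round(p,4),'local',q@x,q@y)
show('markT',T,297,175,8,370,175,.066);show('markS',S,311,358,8,190,130,.066)
cT=[P(T,u,v,8,370,175,.045) for u,v in((208,102),(360,98),(379,362),(222,370))]
cS=[P(S,u,v,8,190,130,.045) for u,v in((182,430),(320,505),(524,318),(390,243))]
print(np.round(cT,4),np.mean(cT,0));print(np.round(cS,4),np.mean(cS,0))
E
python3 m.py
python3 - <<'E'
from h import *
import pickle
S=pickle.load(open('scene0.pkl','rb'));T=pickle.load(open('top0.pkl','rb'))
for n,u,v,z in(('jar',419,153,.11),('purple',377,160,.045),('check',320,239,.012),('offcut',267,237,.045),('blue',225,192,.05),('sandb',375,237,.034),('glue',421,255,.15),('gold',206,148,.085),('keeps',192,255,.057)):print(n,np.round(back(T,u,v,z),3))
from scipy.spatial.transform import Rotation as R
print(R.from_quat(get_obs()['ee_rot']).as_matrix().round(3))
E
```

```text
greenT [0.6416 0.0828 0.107 ]
greenS [0.6444 0.0846 0.107 ]
redT [ 0.6344 -0.0074  0.107 ]
redS [ 0.6384 -0.0038  0.107 ]
dist 0.08953173504989939
sx [ 0.9972879  -0.07359916] yaw -0.073665768595965
centre [0.69455252 0.0349915 ] drawer home [0.57088882 0.0441178 ]
dT1 [0.5451 0.1048 0.072 ] local -0.1541986354801142 0.05861861845643657
dT2 [ 0.536  -0.0147  0.072 ] local -0.15450424242685734 -0.06120029103138273
dS1 [ 0.5403 -0.0107  0.072 ] local -0.15048826619984715 -0.05687681928415489
dS2 [0.5504 0.1075 0.072 ] local -0.14908992441989533 0.06169049259232411
markT [ 0.5039 -0.3266  0.066 ]
markS [ 0.5047 -0.3252  0.066 ]
[[ 0.5406 -0.2906  0.045 ]
 [ 0.544  -0.3586  0.045 ]
 [ 0.4246 -0.3658  0.045 ]
 [ 0.4194 -0.2963  0.045 ]] [ 0.48215201 -0.32782713  0.045     ]
[[ 0.5472 -0.3523  0.045 ]
 [ 0.5422 -0.2868  0.045 ]
 [ 0.4263 -0.2957  0.045 ]
 [ 0.4285 -0.3632  0.045 ]] [ 0.48602127 -0.32447514  0.045     ]
jar [ 0.651 -0.363  0.11 ]
purple [ 0.64  -0.224  0.045]
check [ 0.352 -0.024  0.012]
offcut [0.351 0.163 0.045]
blue [0.508 0.32  0.05 ]
sandb [ 0.361 -0.219  0.034]
glue [ 0.292 -0.358  0.15 ]
gold [0.66  0.39  0.085]
keeps [0.28  0.42  0.057]
[[-0.    -0.96   0.28 ]
 [-0.001  0.28   0.96 ]
 [-1.    -0.    -0.001]]
```

The measurements agree between the two views. The buttons are 89.5 mm apart (90 given) and the drawer is 119 to 120 mm wide (120 given), standing about 28 mm open. The mark agrees to 1.5 mm. Next I shut the fingers, align the tool with the sander and travel at height.

Request:
play_rows:
  increments: "0 0 0 -0.105;0 0 0 -0.105;0 -0.015 -0.026 0;0 -0.015 -0.026 0;0 -0.015 -0.026 0;0 -0.015 -0.026 0;0 -0.015 -0.026 0;0 -0.015 -0.026 0;0 -0.015 -0.026 0;0 -0.015 -0.026 0;0 -0.015 -0.026 0;0 -0.015 -0.026 0;0 -0.015 -0.026 0;0 -0.015 -0.026 0;0 -0.015 -0.026 0;0 -0.015 -0.026 0;0 -0.015 -0.026 0;0 -0.015 -0.026 0;0 -0.015 -0.026 0;0 0 0 0"
  hand: 1
  squeeze: 30

```text
clock: 2.1
position: [0.4055, 0.1199, 0.2335]
ee_rot: [-0.485, 0.52, 0.483, 0.511]
ft_force: [-0.1, 1.2, -0.4]
grip_width: -0.006
```

```bash
cat > st.py <<'E'
from h import *
from scipy.spatial.transform import Rotation as R
o=get_obs();M=R.from_quat(o['ee_rot']).as_matrix();p=o['position']
print(o['clock'],p.round(4),o['ft_force'].round(2),o['grip_width'].round(3),o['joint_pos'].round(2));print(M.round(3))
for n,t in dict(pre=(.505,.049,.05),home=(.5709,.0441,.05),mark=(.5043,-.326,.066),green=(.643,.0837,.107)).items(): print(n,(M.T@(np.array(t)-p)).round(4))
E
python3 st.py
```

```text
Traceback (most recent call last):
  File "st.py", line 4, in <module>
    print(o['clock'],p.round(4),o['ft_force'].round(2),o['grip_width'].round(3),o['joint_pos'].round(2));print(M.round(3))
                                                       ^^^^^^^^^^^^^^^^^^^^^
AttributeError: 'float' object has no attribute 'round'
```

```bash
sed -i "s/o\['grip_width'\].round(3)/o['grip_width']/" st.py; python3 st.py
```

```text
2.1 [0.4055 0.1199 0.2335] [-0.11  1.22 -0.4 ] -0.0059978235333162395 [-0.78 -0.13  0.35  1.97  0.05  1.31  1.06]
[[-0.008 -0.998  0.063]
 [-0.01   0.063  0.998]
 [-1.     0.007 -0.011]]
pre [ 0.1834 -0.1051 -0.0625]
home [ 0.1829 -0.1712 -0.0633]
mark [ 0.1712 -0.1281 -0.437 ]
green [ 0.125  -0.2402 -0.0198]
```

Request:
play_rows:
  increments: "0 -0.02 -0.013 0;0 -0.02 -0.013 0;0.015 -0.02 -0.013 0;0.025 -0.02 -0.013 0;0.025 -0.02 -0.01 0;0.025 -0.01 0 0;0.025 0 0 0;0.025 0 0 0;0.025 0 0 0;0.02 0 0 0;0 0 0 0"

```text
clock: 3.2
position: [0.5118, 0.052, 0.0397]
ee_rot: [-0.485, 0.519, 0.485, 0.51]
ft_force: [-0.7, -0.6, 0.1]
grip_width: 0.0
```

```bash
python3 st.py; python3 - <<'E'
from h import *
c=camera('scene');cv2.imwrite('pics/s1.png',cv2.resize(c['img'][150:350,200:440],None,fx=3,fy=3))
E
```

```text
3.2 [0.5118 0.052  0.0397] [-0.71 -0.57  0.1 ] 0.00048192594481184786 [-0.61  0.33  0.48  1.97 -0.19  0.89  1.47]
[[-0.01  -0.998  0.059]
 [-0.009  0.06   0.998]
 [-1.     0.009 -0.009]]
pre [-0.0103  0.0067 -0.0035]
home [-0.0109 -0.0593 -0.0045]
mark [-0.023  -0.0147 -0.378 ]
green [-0.0689 -0.1284  0.0388]
```

View pics/s1.png

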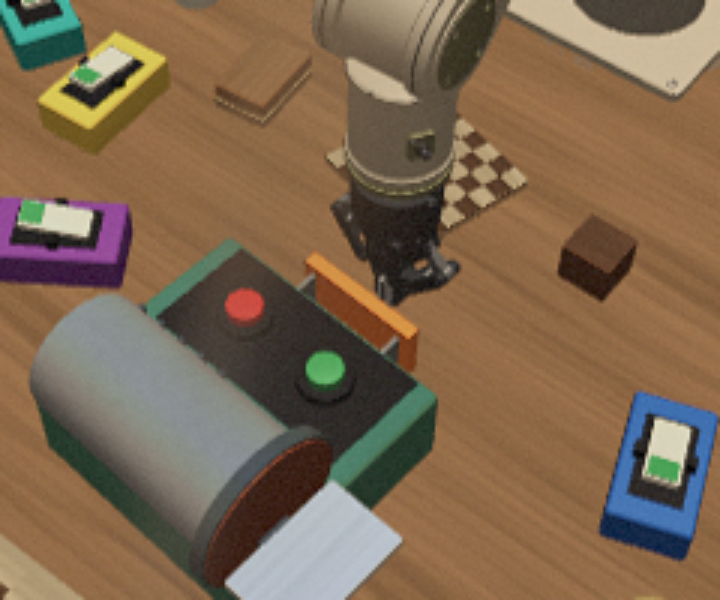

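The closed fingers stand in front of the orange drawer front (crop pixel 385,295), clear of everything. I'll raise slightly and push.

Request:
play_rows:
  increments: "-0.012 -0.004 -0.002 0;0 -0.01 -0.001 0;0 -0.01 0 0;0 -0.01 0 0;0 -0.008 0 0;0 -0.006 0 0;0 -0.006 0 0;0 0 0 0"

```text
clock: 4.05
position: [0.5581, 0.0472, 0.0544]
ee_rot: [-0.477, 0.526, 0.494, 0.503]
ft_force: [1.0, -1.4, -0.1]
grip_width: -0.002
```

```bash
python3 st.py
```

```text
4.05 [0.5581 0.0472 0.0544] [ 1.01 -1.35 -0.07] -0.001684959161803447 [-0.56  0.42  0.48  1.82 -0.23  1.    1.53]
[[-0.04  -0.998  0.058]
 [-0.004  0.059  0.998]
 [-0.999  0.039 -0.007]]
pre [ 0.0065  0.0529 -0.0013]
home [ 0.0039 -0.0131 -0.0024]
mark [-0.0078  0.0323 -0.3758]
green [-0.0561 -0.0804  0.041 ]
```

Request:
play_rows:
  increments: "0 -0.005 0 0;0 -0.006 0 0;0 -0.008 0 0;0 -0.01 0 0"

```text
clock: 4.45
position: [0.5579, 0.0475, 0.0484]
ee_rot: [-0.457, 0.542, 0.512, 0.485]
ft_force: [-64.8, 4.8, 41.3]
grip_width: -0.001
```

```bash
python3 st.py; python3 - <<'E'
from h import *
c=camera('scene');cv2.imwrite('pics/s2.png',cv2.resize(c['img'][220:350,230:380],None,fx=4,fy=4))
E
```

```text
4.45 [0.5579 0.0475 0.0484] [-64.78   4.77  41.31] -0.0012617203314138734 [-0.53  0.48  0.46  1.76 -0.25  1.08  1.55]
[[-0.112 -0.992  0.057]
 [ 0.001  0.057  0.998]
 [-0.994  0.112 -0.006]]
pre [ 0.0044  0.0528 -0.0015]
home [-0.003  -0.0129 -0.0026]
mark [-0.0117  0.0337 -0.376 ]
green [-0.0677 -0.0758  0.0407]
```

View pics/s2.png

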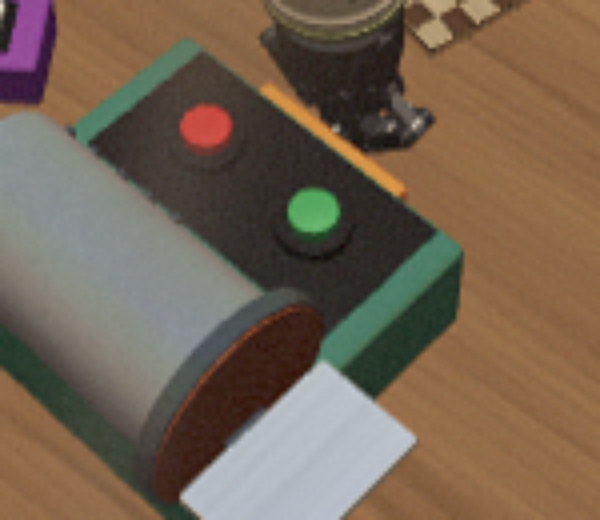

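The force rose to 65 N with no more travel, so the drawer is on its stop. In the picture the orange front sits parallel and close to the base. I'll back off and lift.

Request:
play_rows:
  increments: "0 0.01 0 0;0 0.015 0 0;-0.02 0.015 0 0;-0.03 0.01 -0.01 0;-0.03 0 -0.02 0;-0.03 0 -0.03 0;0 0 -0.035 0;0 0 -0.035 0;0 0 -0.035 0;0 0 -0.035 0;0 0 -0.035 0;0 0 -0.035 0;0 0 0 0"

```text
clock: 5.8
position: [0.5156, -0.2311, 0.1744]
ee_rot: [-0.464, 0.539, 0.509, 0.486]
ft_force: [-0.3, -0.3, 0.3]
grip_width: 0.002
```

```bash
python3 st.py; python3 - <<'E'
from h import *
c=camera('scene');cv2.imwrite('pics/s3.png',cv2.resize(c['img'][110:350,130:400],None,fx=2.4,fy=2.4,interpolation=cv2.INTER_CUBIC))
c=camera('top');cv2.imwrite('pics/t3.png',cv2.resize(c['img'][90:240,245:470],None,fx=3.5,fy=3.5,interpolation=cv2.INTER_CUBIC))
E
```

```text
5.8 [ 0.5156 -0.2311  0.1744] [-0.29 -0.31  0.26] 0.0022709202928695984 [-0.21  0.35  0.66  1.66 -0.18  1.29  2.  ]
[[-0.098 -0.994  0.052]
 [-0.006  0.053  0.999]
 [-0.995  0.097 -0.011]]
pre [0.1233 0.0132 0.2805]
home [ 0.1169 -0.0526  0.2791]
mark [ 0.1095 -0.0043 -0.0942]
green [ 0.0528 -0.1166  0.3217]
```

View pics/s3.png

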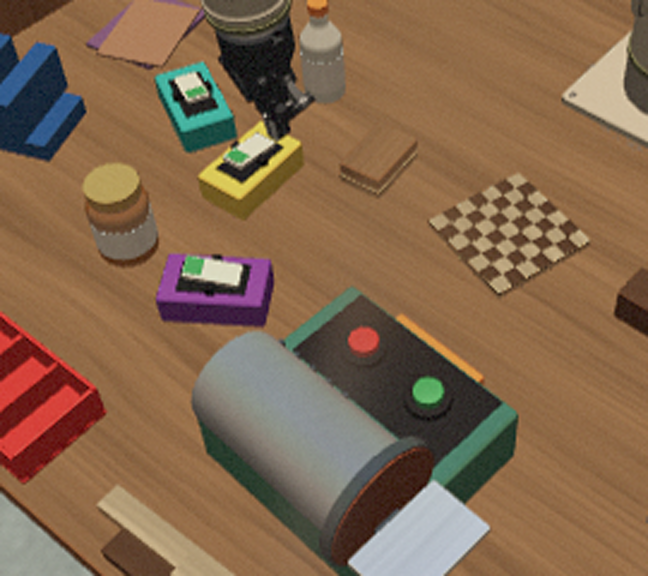

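View pics/t3.png

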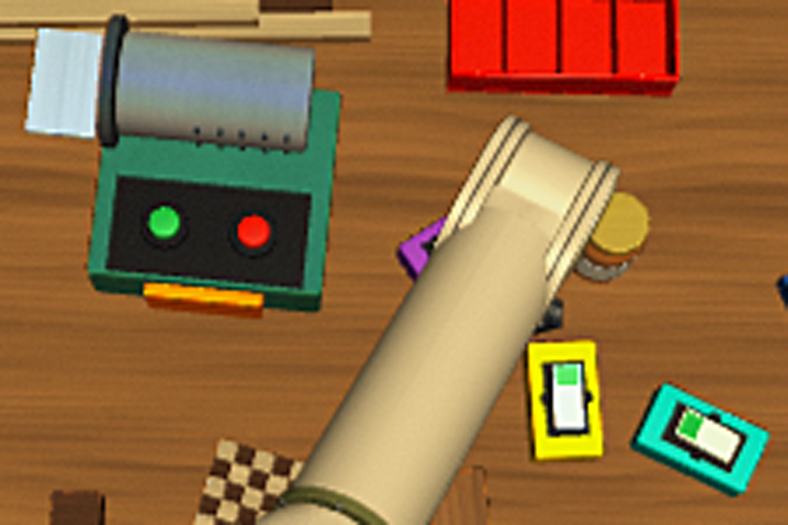

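The drawer front now sits tight in front of the base and the green and red buttons are up. Next I hover over the green end of the yellow rocker.

Request:
play_rows:
  increments: "0 0 -0.03 0;0 0 -0.03 0;0 0.001 -0.025 0;0 0 -0.013 0;0.02 -0.002 0 0;0.025 -0.002 0 0;0.02 -0.002 0 0;0.008 -0.001 0 0;0 0 0 0"

```text
clock: 6.8
position: [0.5221, -0.3153, 0.0994]
ee_rot: [-0.47, 0.53, 0.515, 0.483]
ft_force: [0.4, 0.2, 0.5]
grip_width: 0.001
```

```bash
cat >> st.py <<'E'
tip=p+.008*M[:,0]
def go(n,t): print(n,'tip err world',(np.array(t)-tip).round(4),'tool',(M.T@(np.array(t)-tip)).round(4))
print('tip',tip.round(4));go('markhover',(.508,-.3257,.08));go('btnhover',(.643,.0837,.125))
E
python3 st.py; python3 - <<'E'
from h import *
c=camera('scene');cv2.imwrite('pics/s4.png',cv2.resize(c['img'][120:220,180:300],None,fx=6,fy=6,interpolation=cv2.INTER_CUBIC))
E
```

```text
6.8 [ 0.5221 -0.3153  0.0994] [0.41 0.19 0.48] 0.0005030851100890635 [-0.03  0.53  0.64  1.62 -0.28  1.18  2.21]
[[-0.091 -0.995  0.028]
 [-0.001  0.028  1.   ]
 [-0.996  0.091 -0.004]]
pre [0.0504 0.0228 0.3638]
home [ 0.0444 -0.0429  0.3608]
mark [ 0.0349  0.0143 -0.0111]
green [-0.0189 -0.1084  0.4022]
tip [ 0.5213 -0.3153  0.0915]
markhover tip err world [-0.0133 -0.0104 -0.0115] tool [ 0.0126  0.0119 -0.0107]
btnhover tip err world [0.1217 0.399  0.0335] tool [-0.0449 -0.1068  0.4021]
```

View pics/s4.png

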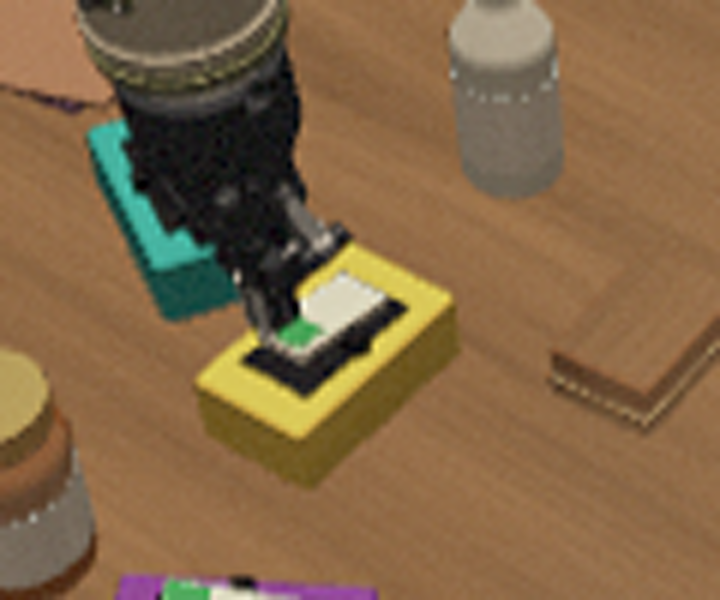

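The fingertips hover above and just beyond the green mark (crop pixel 270,340), which matches the computed offset. I'll correct it.

Request:
play_rows:
  increments: "0 0.01 -0.01 0;0.006 0.002 -0.002 0;0.004 0 0 0;0 0 0 0"

```text
clock: 7.25
position: [0.5094, -0.3288, 0.0937]
ee_rot: [-0.472, 0.529, 0.513, 0.484]
ft_force: [0.2, 0.3, 0.1]
grip_width: -0.001
```

```bash
python3 st.py
```

```text
7.25 [ 0.5094 -0.3288  0.0937] [0.18 0.26 0.14] -0.0008519251198259659 [-0.01  0.53  0.64  1.64 -0.28  1.16  2.24]
[[-0.086 -0.996  0.028]
 [-0.003  0.028  1.   ]
 [-0.996  0.086 -0.005]]
pre [0.0429 0.0112 0.3778]
home [ 0.0372 -0.0546  0.3747]
mark [0.0281 0.0027 0.0028]
green [-0.0259 -0.1203  0.416 ]
tip [ 0.5087 -0.3288  0.0858]
markhover tip err world [-0.0007  0.0031 -0.0058] tool [0.0058 0.0003 0.0031]
btnhover tip err world [0.1343 0.4125 0.0392] tool [-0.0518 -0.1188  0.4159]
```

Request:
play_rows:
  increments: "0.008 -0.001 0.003 0;0.006 -0.001 0 0;0.005 0 0 0;0.004 0 0 0;0.004 0 0 0"

```text
clock: 7.75
position: [0.5113, -0.3255, 0.0656]
ee_rot: [-0.473, 0.528, 0.512, 0.484]
ft_force: [2.1, 0.1, 3.7]
grip_width: 0.002
```

```bash
python3 st.py
```

```text
7.75 [ 0.5113 -0.3255  0.0656] [2.08 0.05 3.74] 0.0016707703112998956 [-0.    0.56  0.62  1.66 -0.3   1.1   2.25]
[[-0.082 -0.996  0.027]
 [-0.004  0.027  1.   ]
 [-0.997  0.082 -0.006]]
pre [0.0146 0.0151 0.3742]
home [ 0.0092 -0.0507  0.3711]
mark [ 0.0002  0.007  -0.0007]
green [-0.0537 -0.1168  0.4123]
tip [ 0.5107 -0.3255  0.0576]
markhover tip err world [-0.0027 -0.0002  0.0224] tool [-0.0221  0.0045 -0.0004]
btnhover tip err world [0.1323 0.4092 0.0674] tool [-0.0796 -0.1153  0.4121]
```

Request:
play_rows:
  increments: "0.002 0.003 0 0;0.003 0.001 0 0;0.003 0 0 0"

```text
clock: 8.05
position: [0.5104, -0.3257, 0.0634]
ee_rot: [-0.476, 0.526, 0.511, 0.486]
ft_force: [-11.5, 11.0, 40.9]
grip_width: 0.001
```

```bash
python3 st.py|grep -v err
```

```text
8.05 [ 0.5104 -0.3257  0.0634] [-11.52  11.02  40.95] 0.0006347555110438897 [-0.    0.55  0.62  1.67 -0.3   1.09  2.25]
[[-0.075 -0.997  0.025]
 [-0.004  0.025  1.   ]
 [-0.997  0.075 -0.006]]
pre [0.0122 0.0138 0.3745]
home [ 0.0073 -0.052   0.3712]
mark [-0.0022  0.0062 -0.0005]
green [-0.0551 -0.1186  0.4123]
tip [ 0.5098 -0.3257  0.0554]
```

Contact is hard at 41 N with the tip at 55 mm, so the rocker is at its stop. I'll lift straight up and move off to look.

Request:
play_rows:
  increments: "-0.006 0 0 0;-0.01 0.001 0 0;-0.02 0.002 0 0;-0.03 0 0 0;-0.03 0 0.02 0;-0.02 0 0.03 0;0 0 0.035 0;0 0 0.035 0;0 0 0.035 0;0 0 0.035 0;0 0 0 0"

```text
clock: 9.15
position: [0.5158, -0.1308, 0.1832]
ee_rot: [-0.472, 0.529, 0.511, 0.486]
ft_force: [0.2, 0.5, 0.6]
grip_width: -0.003
```

```bash
python3 st.py; python3 - <<'E'
from h import *
c=camera('scene');cv2.imwrite('pics/s5.png',cv2.resize(c['img'][130:205,190:290],None,fx=8,fy=8,interpolation=cv2.INTER_CUBIC))
c=camera('top');cv2.imwrite('pics/t5.png',cv2.resize(c['img'][90:240,245:470],None,fx=3.5,fy=3.5,interpolation=cv2.INTER_CUBIC))
E
```

```text
9.15 [ 0.5158 -0.1308  0.1832] [0.21 0.46 0.57] -0.0025105367554718355 [-0.38  0.25  0.62  1.75 -0.13  1.27  1.81]
[[-0.082 -0.996  0.032]
 [-0.003  0.032  0.999]
 [-0.997  0.082 -0.006]]
pre [0.1331 0.0056 0.1801]
home [ 0.1277 -0.0602  0.1773]
mark [ 0.1184 -0.0044 -0.1948]
green [ 0.0648 -0.1261  0.2189]
tip [ 0.5151 -0.1308  0.1752]
markhover tip err world [-0.0071 -0.1949 -0.0952] tool [ 0.0961 -0.007  -0.1945]
btnhover tip err world [ 0.1279  0.2145 -0.0502] tool [ 0.0389 -0.1246  0.2188]
```

View pics/s5.png

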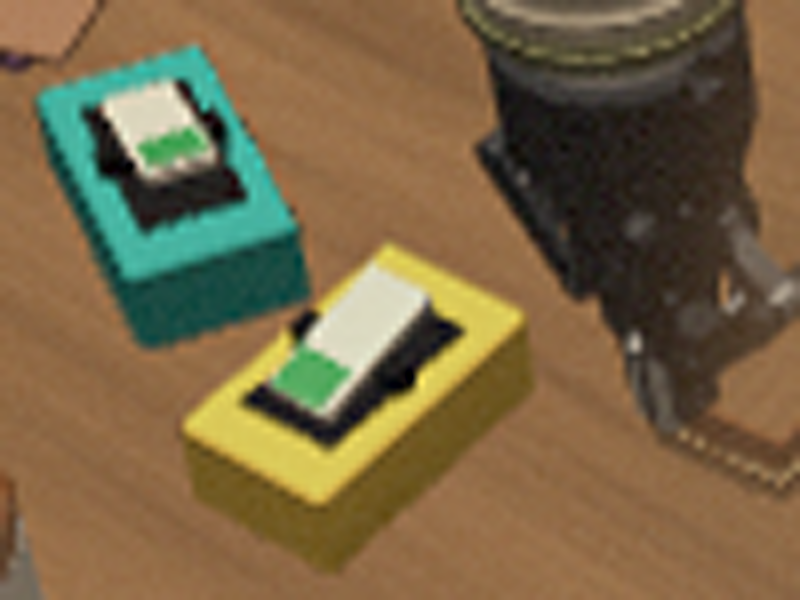

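View pics/t5.png

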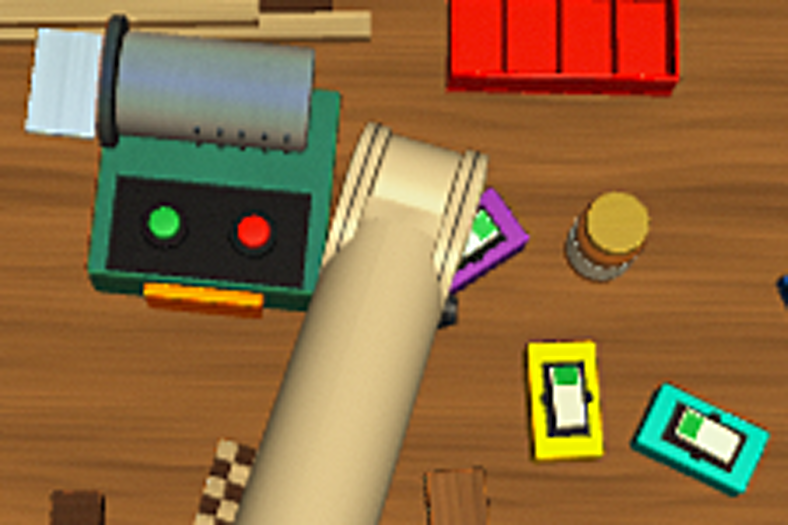

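The rocker is on: its green end is down (crop pixel 311,377, against 358 before) and its far end is raised. The yellow box's corners have not moved. Next, the start button.

Request:
play_rows:
  increments: "0 -0.014 0.025 0;0 -0.014 0.025 0;0 -0.014 0.025 0;0 -0.014 0.025 0;0 -0.014 0.025 0;0 -0.014 0.025 0;0 -0.014 0.025 0;0 -0.014 0.022 0;0 -0.008 0.012 0;0 0 0 0"

```text
clock: 10.25
position: [0.6483, 0.0535, 0.17]
ee_rot: [-0.466, 0.54, 0.501, 0.49]
ft_force: [0.4, -0.3, 0.4]
grip_width: 0.002
```

```bash
python3 st.py; python3 - <<'E'
from h import *
c=camera('scene');cv2.imwrite('pics/s6.png',cv2.resize(c['img'][160:360,200:420],None,fx=3,fy=3,interpolation=cv2.INTER_CUBIC))
E
```

```text
10.25 [0.6483 0.0535 0.17  ] [ 0.36 -0.34  0.42] 0.0024521722616899044 [-0.52  0.53  0.52  1.42 -0.25  1.35  1.53]
[[-0.084 -0.994  0.063]
 [-0.012  0.064  0.998]
 [-0.996  0.083 -0.018]]
pre [ 0.1317  0.1322 -0.0113]
home [ 0.1262  0.0664 -0.0121]
mark [ 0.1204  0.1102 -0.3859]
green [0.0628 0.0019 0.0309]
tip [0.6476 0.0534 0.162 ]
markhover tip err world [-0.1396 -0.3791 -0.082 ] tool [ 0.0982  0.1078 -0.3856]
btnhover tip err world [-0.0046  0.0303 -0.037 ] tool [0.0369 0.0034 0.0306]
```

View pics/s6.png

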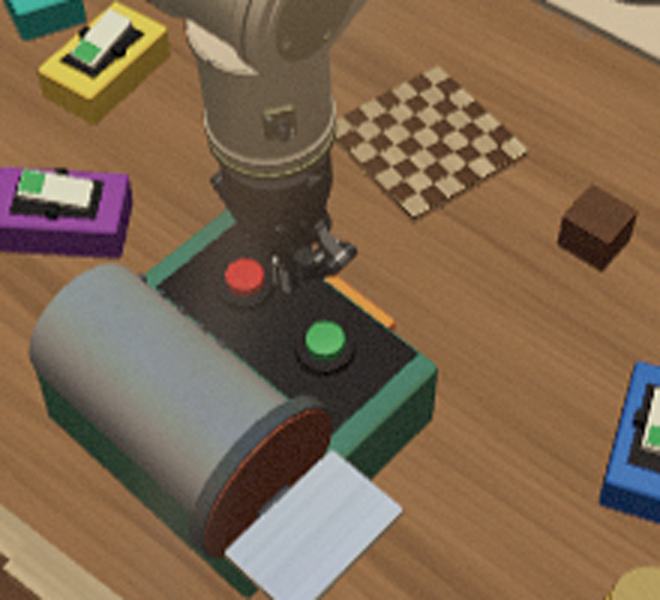

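The tip hovers between the buttons at 162 mm height, about 30 mm short of green, which matches the computed offset. I'll align it and then descend to hover.

Request:
play_rows:
  increments: "0 0.003 0.016 0;0 0.001 0.014 0;0 0 0.003 0;0.012 -0.001 0 0;0.014 -0.001 0 0;0.004 0 0 0;0 0 0 0"

```text
clock: 11.0
position: [0.6436, 0.0819, 0.1371]
ee_rot: [-0.465, 0.542, 0.498, 0.491]
ft_force: [0.4, 0.2, -0.0]
grip_width: -0.002
```

```bash
python3 st.py|tail -3; python3 - <<'E'
from h import *
c=camera('scene');cv2.imwrite('pics/s7.png',cv2.resize(c['img'][210:330,230:370],None,fx=5,fy=5,interpolation=cv2.INTER_CUBIC))
E
```

```text
tip [0.6429 0.0818 0.1292]
markhover tip err world [-0.1349 -0.4075 -0.0492] tool [ 0.0663  0.1009 -0.4149]
btnhover tip err world [ 0.0001  0.0019 -0.0042] tool [ 0.0041 -0.0003  0.002 ]
```

View pics/s7.png

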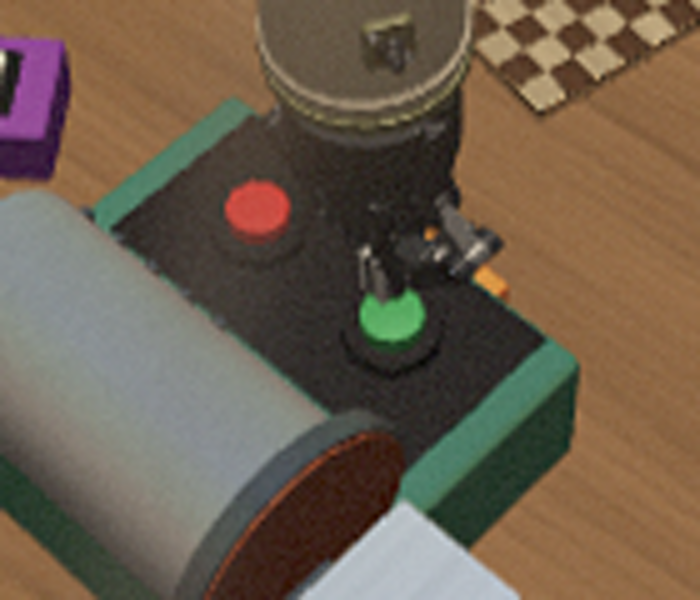

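The tip is right above the green button (crop pixel 390,315). I'll press it.

Request:
play_rows:
  increments: "0.008 -0.001 0.002 0;0.007 -0.001 0 0;0.005 0 0 0;0.004 0 0 0;0.004 0 0 0;0.004 0 0 0;0.003 0 0 0"

```text
clock: 11.75
position: [0.6451, 0.083, 0.109]
ee_rot: [-0.465, 0.54, 0.498, 0.494]
ft_force: [-12.9, -0.6, 26.3]
grip_width: -0.002
```

```bash
python3 st.py|grep -v mark
```

```text
11.75 [0.6451 0.083  0.109 ] [-12.95  -0.58  26.32] -0.002036893435446757 [-0.55  0.58  0.5   1.48 -0.28  1.24  1.49]
[[-0.08  -0.994  0.071]
 [-0.011  0.072  0.997]
 [-0.997  0.079 -0.016]]
pre [ 0.0703  0.1323 -0.0429]
home [ 0.0651  0.0664 -0.0431]
green [0.0021 0.002  0.0005]
tip [0.6445 0.083  0.101 ]
btnhover tip err world [-0.0015  0.0007  0.024 ] tool [-0.0238  0.0034  0.0002]
```

The force is 26 N against the 5 N spring with the tip at 101 mm, so the button is at its end stop. I'll hold briefly, then release.

Request:
play_rows:
  increments: "0.002 0 0 0;0.002 0 0 0;-0.006 0 0 0;-0.015 0.001 0 0;-0.025 0.002 0 0;-0.03 0.002 0 0;-0.02 0.03 0 0;0 0.04 0 0;0 0.04 0 0;0 0.04 0 0;0 0 0 0;0 0 0 0"

```text
clock: 12.95
position: [0.4938, 0.0943, 0.2259]
ee_rot: [-0.465, 0.538, 0.497, 0.496]
ft_force: [1.1, 0.7, 0.5]
grip_width: 0.001
```

```bash
python3 st.py|head -1; python3 - <<'E'
from h import *
c=camera('scene');cv2.imwrite('pics/s8.png',c['img']);cv2.imwrite('pics/s8c.png',cv2.resize(c['img'][225:365,205:355],None,fx=4,fy=4,interpolation=cv2.INTER_CUBIC))
E
```

```text
12.95 [0.4938 0.0943 0.2259] [1.07 0.67 0.46] 0.0005311859344355517 [-0.75  0.12  0.52  1.76 -0.07  1.35  1.29]
```

View pics/s8.png

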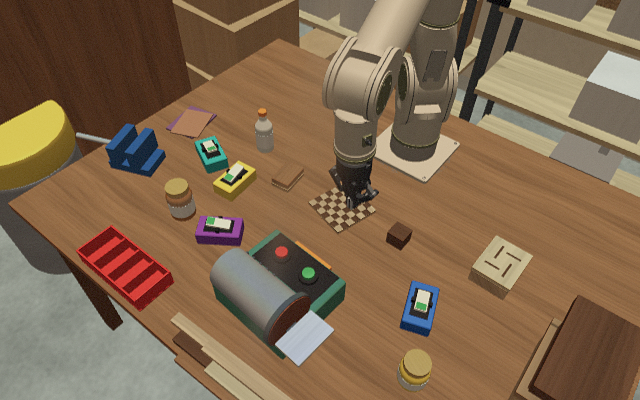

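View pics/s8c.png

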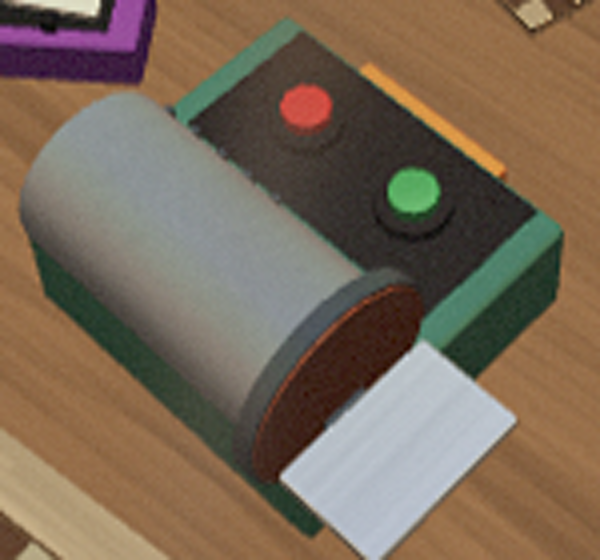

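```bash
cat >> m.py <<'E'
for u,v in((370,62),(507,170)):
    p=P(S,u,v,4,205,225,.072);print('final drawer local x',(p[:2]-cen)@x)
E
python3 m.py|tail -2; python3 -c "
from workcell import workorder; print(workorder.hand_in())"
```

```text
final drawer local x -0.1231478653762863
final drawer local x -0.12068113398183718
the job is handed in; nothing more can be done
None
```

I did the three steps in order with shut fingers and handed the job in at about 13 s on the robot's clock, out of the 51 s allowed. It reported no verdict.

| Step | Force at the end of the push | Last check |
|---|---|---|
| Drawer pushed home | about 65 N against the stop | front measured 121–123 mm ahead of the sander's centre (124 mm means home, so within measuring error) |
| Yellow rocker pressed on | about 41 N at its stop | green end down and the box unmoved in the picture taken right after |
| Green start button pressed | about 26 N against a 5 N spring | back up at the same pixel as at the start |

- **Things to leave alone:** In the last picture the red button and the blue rocker look as they did at the start. The remotes and the other things on the bench look unmoved; I checked these by eye only.
- **What went differently:** The drawer push left the tool tilted by about 6°. I allowed for that in the later moves, and nothing failed or disagreed.

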